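Set up the telescoping camera monopod

TASK

Take the camera monopod out of its wooden parking block and stand it fully home in the round holder with the aluminium tube, carrying it closed by the two plain sides of its grey head so that the button stays out. Then squeeze the red button in the head, pull the head up past the first stop to the second stop (fully extended), with the foot staying down in the holder. Finish while still holding the head up there with the button squeezed, because the mast sinks when let go; leave the other things on the counter where they are.

Things in the scene. Friction and masses are not known exactly. Their poses are not given: they have to be found in the camera images.
- monopod: Lower part of the monopod (0.55 kg; 0.68 kg with the mast): upright black tube 29 mm across, 125 mm tall, 30 mm aluminium collar at its top; the rubber foot tapers to 22 mm over its lowest 8 mm. Origin: centre of the foot's underside, z up the tube, x to the side of the red button. A 17 mm steel inner tube, the mast, slides up out of it with the grey squeeze head; they never turn in it.
- head (a point): Centre of the grey squeeze head (34 x 34 mm, 44 mm tall), the height to grip it: 151 mm above the monopod's origin when closed, 20 mm below the head's flat top; camera seat and screw stand 9 mm above that top. Rises with the mast. x axis points out through the red button; the +y and -y sides are plain: held by those the button stays out and the mast stays locked closed.
- button_face (a point): Centre of the outer face of the red button (24 mm wide, 32 mm tall), which stands 6.5 mm proud of the head's +x side; the side opposite it (-x) is plain. Squeezed between two fingers closing along the x axis, one on the button and one on the opposite side. At the start the button looks roughly towards the robot.
- button (a joint): Travel of the red button in m: 0 out, 0.006 fully in; spring about 1 N at the start and 4.5 N fully in; springs out when let go. The mast is unlocked above about 0.004.
- mast (a joint): How far the mast is drawn out, m: 0 closed, 0.045 first stop (it catches there only if the button is let out; squeezed, it passes freely), 0.090 second stop, end of travel. Drawing takes about 2 N, slowly. Pulling on at the end, or when locked, lifts the whole monopod (about 7 N). No lock at the second stop: let go there, it sinks to about 0.060.
- foot (a point): Centre of the underside of the monopod's foot.
- dock: Fixed light wooden parking block 90 x 90 x 38 mm with one round hole 33 mm across and 30 mm deep in its centre, in which the monopod stands at the start. Origin at the centre of its underside.
- holder: Fixed round holder: dark steel base 96 mm across and 11 mm thick, with an upright aluminium tube in its centre, 42 mm outside, bore 33 mm, rim 66 mm above the counter, open at the top, inner floor 12 mm above the counter. Origin at the centre of its underside.
- holder_floor (a point): Centre of the floor inside the holder's tube, 12 mm above the counter, where the foot must rest.
- holder_mouth (a point): Centre of the rim of the holder's tube, 66 mm above the counter.
- stamp: Bystander: hand stamp with a red ball knob, 27 mm across and 76 mm tall, standing. Origin at its underside.
- fob: Bystander: small black gate fob 26 x 64 x 14 mm, lying flat.
- stapler: Bystander: dark blue stapler 36 x 142 x 53 mm.
- calculator: Bystander: calculator 147 x 103 x 19 mm.
- mug: Bystander: white mug 91 mm tall.
- carton: Bystander: small brown carton 102 x 124 x 26 mm.
There are look-alikes about, which are no part of the job. Leave any blue look-alike of the holder alone.

How it is judged:
By the outcome, as a careful person would: the job done as asked, in the order asked, and still so for the second after the job is handed in, while the arm keeps its last pose, push and grip.
It also fails if it takes over 58 s, if anything falls off the work surface, if the arm or the gripper's body presses on something with over 40 N, if the wrist force passes 120 N, or if a joint passes its speed limit or range.

ROBOT

A 7-joint arm with a two-finger parallel gripper is mounted at the origin on a cart in front of the work surface, level with it; the furniture and walls round the work are solid. World frame = base frame: x ahead of the robot, y to its left, z up, the work surface at z = 0. Lengths are in m, angles in rad, forces in N, time in s.
With the tool pointing down it reaches from about 0.35 to 0.9 m from the base axis. Payload 8.1 kg.
Tool frame: the origin (TCP) lies midway between the tips of the shut fingers; the grasp point (between the pads) lies 19 mm behind it (robot.grip_point_offset is the distance from the TCP to the grasp point, in m); z points along the fingers, y is the line along which they close (so a half turn about z gives the same grasp; the last joint's range is limited). The gripper opens to 92 mm and grips with 3 to 60 N. Pads are 19 mm wide; open, the fingers measure 130 mm over their backs; the gripper's body (75 mm by 190 mm) begins 47 mm behind the grasp point.
Start: joints at [-1.314, 0.434, 0.025, 1.573, -0.012, 1.134, -0.075], TCP at [0.22, 0.585, 0.227] pointing down, gripper open.
Joint ranges: [-2.62, 2.62], [-0.44, 2.09], [-1.27, 1.32], [0.08, 2.57], [-1.32, 4.46], [0.12, 2], [-2.74, 2.74]. Speed limits (rad/s): [2.22, 2.22, 3.01, 3.01, 3.14, 3.14, 3.14].

INTERFACE

Orientations are given as [roll, pitch, yaw] about the fixed x, y, z axes, in that order (R = Rz(yaw) Ry(pitch) Rx(roll)).
In Python, from workcell import robot, camera gives the robot as it stands. The module is installed in compiled form; this text tells all that it offers. Calls block until the motion is done:
- robot.movep(position, orientation): joint-space move of the TCP to a pose.
- robot.servo_line(position, speed=0.15, attitude=None, contact_N=None): straight line of the TCP; attitude=None keeps the orientation; speed is the mean speed in m/s. With contact_N (N) it stops when the force on the tool has changed by that much, and returns True; else False.
- robot.set_joints(angles): joint-space move.
- robot.move_gripper(opening, force=None): finger opening in m; force is the grip in N (None keeps the last); returns when the fingers have stopped.
- robot.dwell(seconds).
- robot.inverse_kinematics(position, orientation): joint angles nearest the present ones, or None.
- robot.observe(): the state.
- camera(name): name is "side" or "top" or "wrist"; returns a dict with "img" (420x560x3 uint8, red, green, blue), "K" (3x3 intrinsics, pixels), "k1" (the pictures are not rectified: a ray, as slopes to the right and down, at radius r is drawn at 1 + k1 r^2 times it, then the intrinsics apply), "pose" (4x4, takes a point from camera to world coordinates). Camera axes: x right, y down, z forward; pixel columns grow to the right and rows downward; lengths in m; the calibration is good to about 2 mm. A picture is of the moment at which its call begins. There is no depth.
A pose or a line that the arm cannot do raises robot.PlanningError and nothing moves.
- robot.hand_in(): hands the job in; it is judged then, once.
The state is a dict: "time": time; "joint_pos": joint angles; "dq": joint speeds; "effort": joint torques, N m; "position": TCP position; "ee_rot": TCP orientation; "ft_force": force on the tool from outside, world axes, zero at the start; "torque": the same for the moment, N m; "opening": finger opening in m; "grasp_force": force on a finger pad.
Only numpy, scipy, OpenCV 4.12 (cv2) and the standard library are available. Lean on these libraries where they do the work, as an engineer would, in place of code of your own. Each camera call takes 0.05 s, during which the arm holds its last target. There are 200 camera calls.

## Working session

There is one attempt and no reset: what is moved stays moved. The work goes in short steps, each a Python script; the robot and the scene stay as the last script left them, time stands still between calls to the robot, and variables do not carry over. Pictures are saved under pics/ and viewed, at most 10 in all, crops included, and the job is handed in when it is done.

```bash
mkdir -p pics; cat > h.py <<'E'
import numpy as np, cv2
from workcell import robot, camera
def shot(n,f=None):
    c=camera(n)
    if f: cv2.imwrite('pics/'+f,c['img'][:,:,::-1])
    return c
def ray(c,u,v):
    K=c['K'];xd=np.array([(u-K[0,2])/K[0,0],(v-K[1,2])/K[1,1]]);x=xd.copy()
    for _ in range(30): x=xd/(1+c['k1']*(x@x))
    T=np.array(c['pose']);d=T[:3,:3]@np.array([x[0],x[1],1]);return T[:3,3],d
def onz(c,u,v,z):
    o,d=ray(c,u,v);return o+d*(z-o[2])/d[2]
def proj(c,p):
    T=np.array(c['pose']);q=T[:3,:3].T@(np.array(p)-T[:3,3]);x=q[:2]/q[2];x=x*(1+c['k1']*(x@x))
    return np.array([c['K'][0,0]*x[0]+c['K'][0,2],c['K'][1,1]*x[1]+c['K'][1,2]])
E
python3 - <<'E'
from h import *
a=shot('top','top.png');b=shot('side','side.png')
for c in(a,b):print(c['K'],c['k1'],np.round(c['pose'],3))
print(robot.observe(), robot.grip_point_offset)
E
```

```text
[[425.7025876    0.         271.64089103]
 [  0.         425.7025876  209.8082597 ]
 [  0.           0.           1.        ]] -0.1260862341798187 [[-0.008 -0.993  0.117  0.359]
 [-1.     0.007 -0.009 -0.042]
 [ 0.008 -0.118 -0.993  1.604]
 [ 0.     0.     0.     1.   ]]
[[487.64733519   0.         286.10038877]
 [  0.         487.64733519 206.74895571]
 [  0.           0.           1.        ]] -0.15674304799013844 [[ 0.97   0.144 -0.197  0.817]
 [ 0.243 -0.496  0.834 -1.369]
 [ 0.022 -0.856 -0.516  0.918]
 [ 0.     0.     0.     1.   ]]
{'time': 0.1, 'joint_pos': array([-1.31363833,  0.43514583,  0.02495228,  1.57403125, -0.01158758,
        1.13396407, -0.07509326]), 'dq': array([ 5.21464001e-04, -1.45704272e-03,  8.73286789e-04, -1.24699724e-03,
        4.87498748e-04, -6.02017006e-04, -9.26883972e-05]), 'effort': array([ 4.02811304e-03, -6.69125748e+01,  9.88438390e-01, -3.15144897e+01,
       -6.05388824e-02,  3.74601013e-02,  2.95298651e-05]), 'position': array([0.2199098 , 0.58454142, 0.22601811]), 'ee_rot': array([-3.14019491e+00,  1.30251993e-04,  2.78179641e+00]), 'ft_force': array([-0.4519465 , -0.06486516,  0.99661398]), 'torque': array([-0.05519091, -0.00387769, -0.00167721]), 'grasp_force': 0.0, 'opening': 0.0915908322452474} 0.0188
```

View pics/top.png

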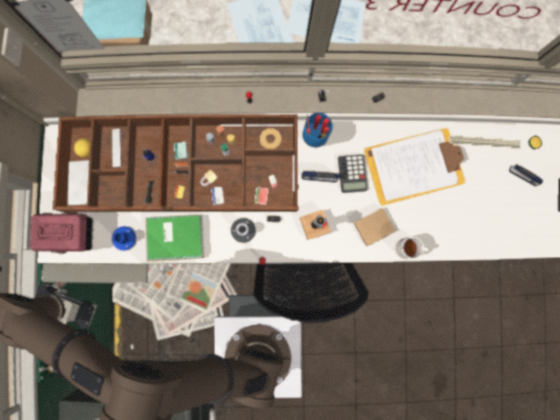

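View pics/side.png

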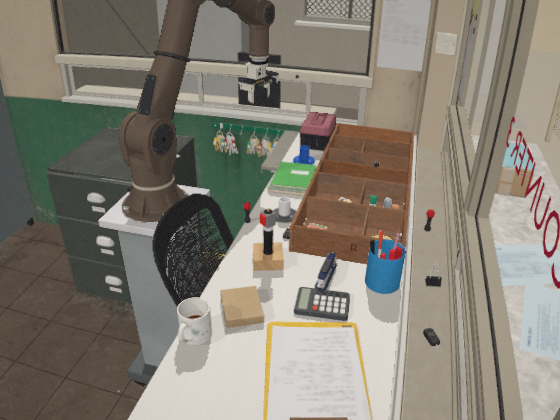

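The top view shows the wooden dock at about (315,224) with the monopod head at (319,222). The grey holder is at (243,230), the blue look-alike at (123,238) and the stamp at (262,261). The side view shows the monopod at (268,235), with the red button towards the robot at (265,217), and the holder tube at (284,207).

```bash
python3 - <<'E'
from h import *
a=shot('top');b=shot('side')
print('dock',onz(a,315,224,.038),'head',onz(a,319,222,.18),'holder',onz(a,243,230,.066),'stamp',onz(a,262,261,.07),'fob',onz(a,274,219,.01))
print('side head',onz(b,268,214,.18),'holder',onz(b,284,199,.066))
A=cv2.resize(a['img'][195:275,220:345],None,fx=6,fy=6,interpolation=cv2.INTER_CUBIC)
cv2.imwrite('pics/topc.png',A[:,:,::-1])
B=cv2.resize(b['img'][185:285,235:310],None,fx=6,fy=6,interpolation=cv2.INTER_CUBIC)
cv2.imwrite('pics/sidec.png',B[:,:,::-1])
E
```

```text
dock [ 0.48982269 -0.21671933  0.038     ] head [ 0.4845663  -0.21452592  0.18      ] holder [0.46775787 0.0477495  0.066     ] stamp [ 0.35560281 -0.02037267  0.07      ] fob [ 0.51230626 -0.06563886  0.01      ]
side head [ 0.49551423 -0.22970279  0.18      ] holder [0.47227474 0.05642932 0.066     ]
```

View pics/topc.png

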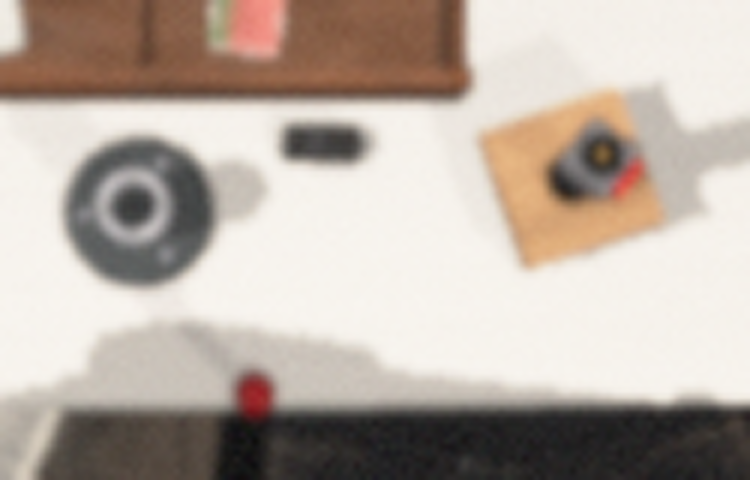

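View pics/sidec.png

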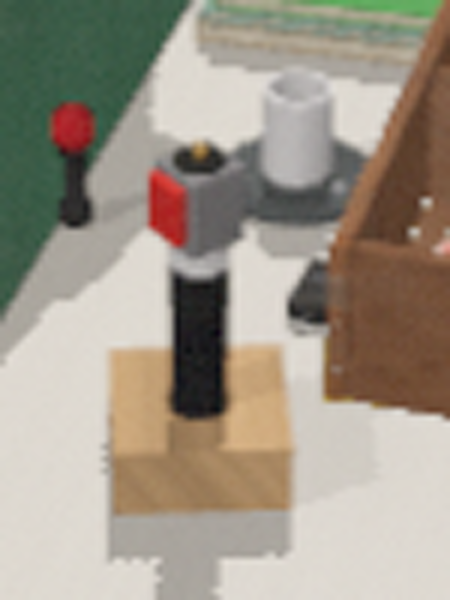

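The button points to about yaw -135° (towards -x, -y), so the plain sides lie along the -45°/135° line. Next I'll check reach and look with the wrist camera.

```bash
python3 - <<'E'
from h import *
for n,p in(('mono',[.487,-.218,.33]),('hold',[.469,.05,.33]),('holdlow',[.469,.05,.13])):
  for d in range(-180,180,45):
    q=robot.inverse_kinematics(p,[np.pi,0,np.radians(d)]);print(n,d,None if q is None else np.round(q,2))
robot.movep([.469,.05,.33],[np.pi,0,np.radians(135)]); c=shot('wrist','w1.png');np.savez('w1.npz',**c)
robot.movep([.487,-.218,.36],[np.pi,0,np.radians(45)]) if robot.inverse_kinematics([.487,-.218,.36],[np.pi,0,np.radians(45)]) is not None else robot.movep([.487,-.218,.36],[np.pi,0,np.radians(-135)])
d=shot('wrist','w2.png');np.savez('w2.npz',**d);o=robot.observe();print(o['time'],o['ee_rot'],o['joint_pos'],np.round(d['pose'],3))
e=np.hstack([c['img'],d['img']]);e=cv2.resize(e,(800,300));cv2.imwrite('pics/w12.png',e[:,:,::-1])
E
```

```text
mono -180 [-0.57  0.38  1.25  1.69 -0.37  1.34  2.32]
mono -135 [ 1.08  0.39 -1.06  1.57  0.35  1.38  2.35]
mono -90 [-0.53  0.34  1.17  1.69 -0.32  1.33 -2.44]
mono -45 [-0.53  0.34  1.17  1.69 -0.32  1.33 -1.66]
mono 0 [-0.57  0.38  1.25  1.69 -0.37  1.34 -0.82]
mono 45 [-0.55  0.36  1.21  1.69 -0.34  1.34 -0.06]
mono 90 [-0.54  0.35  1.2   1.69 -0.34  1.33  0.72]
mono 135 [-0.52  0.33  1.14  1.69 -0.31  1.32  1.47]
hold -180 [-0.66  0.09  0.49  1.79 -0.05  1.27  1.41]
hold -135 [-0.53  0.09  0.34  1.78 -0.03  1.27  2.18]
hold -90 [ 0.66  0.26 -1.07  1.7   0.23  1.32  2.69]
hold -45 [-1.22  0.13  1.17  1.82 -0.13  1.27 -2.38]
hold 0 [-0.93  0.1   0.8   1.81 -0.07  1.27 -1.68]
hold 45 [-0.85  0.09  0.71  1.8  -0.06  1.27 -0.91]
hold 90 [-0.81  0.09  0.66  1.8  -0.06  1.27 -0.13]
hold 135 [-0.74  0.09  0.58  1.8  -0.05  1.27  0.64]
holdlow -180 [-0.47  0.31  0.32  2.08 -0.13  0.78  1.5 ]
holdlow -135 [-0.35  0.3   0.16  2.07 -0.07  0.78  2.21]
holdlow -90 [ 0.57  0.52 -1.06  2.    0.56  0.95  2.36]
holdlow -45 [-1.04  0.52  1.16  2.11 -0.62  0.91 -1.88]
holdlow 0 [-0.86  0.39  0.85  2.1  -0.4   0.82 -1.34]
holdlow 45 [-0.74  0.35  0.66  2.09 -0.3   0.79 -0.68]
holdlow 90 [-0.66  0.33  0.56  2.09 -0.24  0.79  0.05]
holdlow 135 [-0.58  0.32  0.45  2.08 -0.19  0.78  0.78]
3.5 [-3.14053826e+00 -2.39876299e-04  7.90388747e-01] [-0.42705227  0.25766687  0.97372638  1.62802419 -0.21715991  1.37211334
 -0.20570625] [[ 0.71  -0.68  -0.181  0.536]
 [-0.704 -0.687 -0.182 -0.168]
 [-0.001  0.256 -0.967  0.517]
 [ 0.     0.     0.     1.   ]]
```

View pics/w12.png

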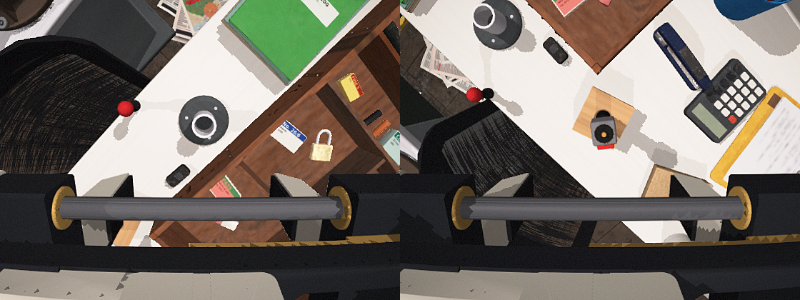

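Wrist view 1 (full scale) shows the holder rim at about (286,175). Wrist view 2 shows the head at about (285,182), with the red button just below it, so yaw -135° is right. Now to measure more finely.

```bash
python3 - <<'E'
from h import *
c=dict(np.load('w1.npz'));d=dict(np.load('w2.npz'))
def crop(c,u,v,w=35):return cv2.resize(c['img'][v-w:v+w,u-w:u+w],(400,400),interpolation=cv2.INTER_CUBIC)
cv2.imwrite('pics/cr.png',np.hstack([crop(c,284,175),crop(d,285,182)])[:,:,::-1])
# red button
h=cv2.cvtColor(d['img'],cv2.COLOR_RGB2HSV)
roi=np.zeros(h.shape[:2],np.uint8);roi[150:220,255:320]=1
red=((h[...,0]<8)|(h[...,0]>172))&(h[...,1]>140)&(roi>0)
cs,_=cv2.findContours(red.astype(np.uint8),0,1);k=max(cs,key=cv2.contourArea);print('red',cv2.contourArea(k),cv2.minAreaRect(k),cv2.boundingRect(k))
gold=(h[...,0]>10)&(h[...,0]<30)&(h[...,1]>110)&(roi>0);gold[:, :272]=0;gold[:,298:]=0
n,l,s,ce=cv2.connectedComponentsWithStats(gold.astype(np.uint8))
for i in range(1,n):
  if s[i,4]>5:print('gold',s[i],ce[i],onz(d,*ce[i],.187))
# bright ring of the holder, dark bore
h=cv2.cvtColor(c['img'],cv2.COLOR_RGB2GRAY)
for t in(150,170,190):
  m=((h>t)*255).astype(np.uint8);m2=np.zeros_like(m);m2[150:205,258:312]=m[150:205,258:312]
  cs,_=cv2.findContours(m2,cv2.RETR_LIST,1)
  for k in cs:
    if len(k)>20: e=cv2.fitEllipse(k);print(t,np.round(np.array(e[0]+e[1]),1),onz(c,*e[0],.066))
E
```

```text
red 99.0 ((287.58221435546875, 205.2808380126953), (5.391266822814941, 23.397048950195312), 83.9909896850586) (276, 202, 24, 8)
gold [272 150  26  15 213] [283.97183099 154.38967136] [ 0.51251847 -0.1943742   0.187     ]
gold [282 184   8   8  50] [285.14 187.82] [ 0.4911895 -0.2175288  0.187    ]
150 [284.5 197.1  15.1  60.5] [0.49117814 0.03341493 0.066     ]
150 [286.  174.2  23.5  28. ] [0.47242071 0.05444757 0.066     ]
150 [285.5 174.5  33.1  38.7] [0.47232242 0.05371037 0.066     ]
170 [284.6 197.8  13.7  60.7] [0.49180385 0.03287714 0.066     ]
170 [286.  174.6  24.5  28.9] [0.4728145  0.05402195 0.066     ]
170 [285.6 175.   32.7  37.4] [0.47279814 0.0534462  0.066     ]
190 [285.3 195.9  16.7  53.8] [0.49071972 0.03514758 0.066     ]
190 [285.3 175.7  27.6  28.6] [0.47323788 0.05257645 0.066     ]
190 [285.5 176.   33.2  34.3] [0.47356955 0.05246451 0.066     ]
```

View pics/cr.png

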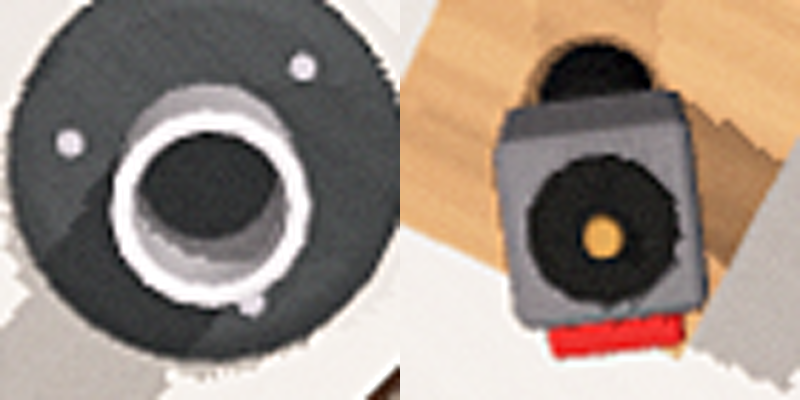

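The holder mouth is at about (0.4735, 0.053). The head axis is at (0.491, -0.2175) with the button at yaw of about -128.6°. The crop shows a 6° tilt of the button edge, which matches. Next I'll grasp the plain sides and lift.

```bash
python3 - <<'E'
from h import *
psi=np.radians(51.4);x,y=.491,-.2175
R=[np.pi,0,psi]
robot.move_gripper(.07)
robot.movep([x,y,.26],R)
print(robot.servo_line([x,y,.141],.1,contact_N=8))
robot.move_gripper(0.0,force=30)
o=robot.observe();print(o['time'],o['position'],o['opening'],o['grasp_force'],o['ft_force'])
robot.servo_line([x,y,.150],.03)
robot.servo_line([x,y,.235],.08)
o=robot.observe();print(o['time'],o['position'],o['opening'],o['grasp_force'],o['ft_force'],o['torque'])
c=shot('wrist');s=shot('side')
S=cv2.resize(s['img'][150:300,200:340],(560,600));W=cv2.resize(c['img'],(240,180));im=np.zeros((600,800,3),np.uint8);im[:,:560]=S;im[:180,560:]=W
cv2.imwrite('pics/lift.png',im[:,:,::-1])
E
```

```text
False
6.5833 [ 0.49100093 -0.21746192  0.14104444] 0.03384544252455934 29.866555631160736 [-0.0131836   0.32625461  0.61239047]
8.25 [ 0.49069063 -0.21727077  0.23447841] 0.03404698115411041 29.863463938236237 [-0.27065552  0.14923898 -6.72848115] [-0.09694374  0.16293108  0.01711531]
```

View pics/lift.png

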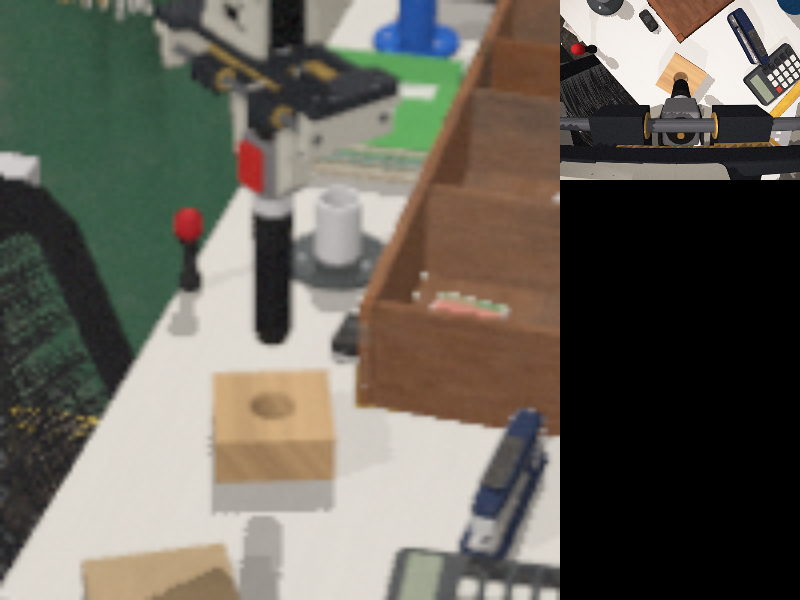

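The monopod is lifted, upright and closed, with the button out. I'll carry it above the holder and check alignment in two views.

```bash
python3 - <<'E'
from h import *
psi=np.radians(51.4);x,y=.4735,.053
robot.servo_line([x,y,.235],.12,attitude=[np.pi,0,psi])
robot.servo_line([x,y,.215],.06)
o=robot.observe();print(o['time'],o['position'],o['ee_rot'],o['ft_force'],o['grasp_force'])
c=shot('wrist');s=shot('side');t=shot('top')
np.savez('w3.npz',**c);np.savez('s3.npz',**s)
P=o['position'];foot=[P[0],P[1],P[2]-.132]
for n,k in(('w',c),('s',s)):print(n,'foot',proj(k,foot),'mouth',proj(k,[x,y,.066]))
u,v=proj(s,[x,y,.08]).astype(int);S=cv2.resize(s['img'][v-40:v+35,u-25:u+25],(400,600),interpolation=cv2.INTER_CUBIC);print('s crop origin',u-25,v-40)
u,v=proj(c,[x,y,.07]).astype(int);v=min(v,380);W=cv2.resize(c['img'][max(v-100,0):v+100,u-100:u+100],(400,400));print('w',u,v)
im=np.zeros((600,800,3),np.uint8);im[:,:400]=S;im[:W.shape[0],400:]=W
cv2.imwrite('pics/hov.png',im[:,:,::-1])
E
```

```text
11.2417 [0.47324389 0.05281633 0.21459315] [-3.14128604e+00  1.05630771e-03  8.96865112e-01] [ 0.67187381 -0.55672583 -6.85856205] 29.86351042985916
w foot [281.39252399 199.26177287] mouth [281.50536545 194.58040571]
s foot [284.1104923  195.39246822] mouth [284.09834145 199.52662284]
s crop origin 259 156
w 281 195
```

View pics/hov.png

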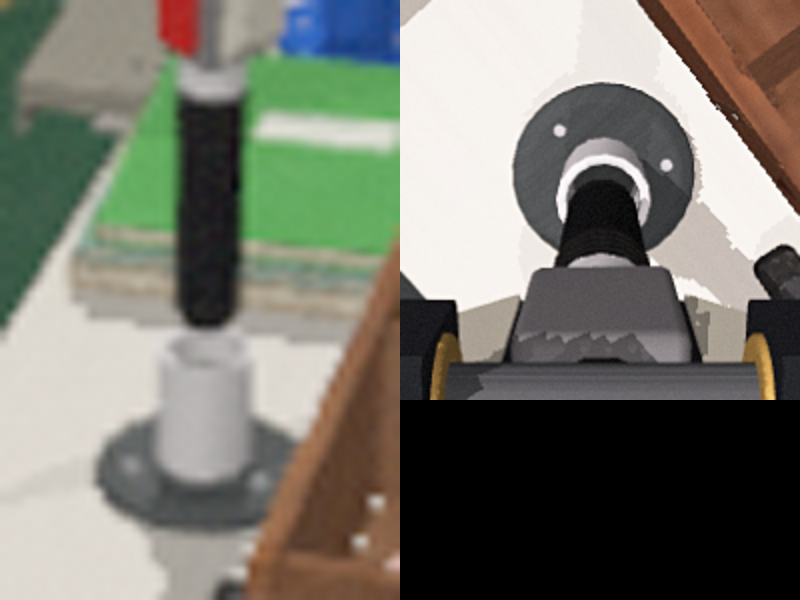

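The foot hangs over the mouth within about 1–2 mm in both views: side, foot at u≈209 against tube at 205 in the crop; wrist, 601 against 603. I'll make a small correction and insert under contact watch.

```bash
python3 - <<'E'
from h import *
x,y=.4731,.0518
robot.servo_line([x,y,.213],.05)
def p(t):
  o=robot.observe();print(t,round(o['time'],2),np.round(o['position'],4),np.round(o['ft_force'],2),np.round(o['torque'],2),round(o['grasp_force'],1),round(o['opening'],4))
r=robot.servo_line([x,y,.185],.04,contact_N=5);p(('mouth',r))
if not r:
  r=robot.servo_line([x,y,.152],.04,contact_N=6);p(('down',r))
  if not r:
    r=robot.servo_line([x,y,.137],.015,contact_N=6);p(('home',r))
E
```

```text
('mouth', False) 12.49 [0.4732 0.0517 0.1851] [ 0.41 -0.01 -6.08] [-0.07  0.04  0.  ] 29.9 0.0341
('down', False) 13.47 [0.4733 0.0518 0.1522] [-0.15  0.29 -6.9 ] [-0.16  0.09  0.  ] 29.9 0.0339
('home', True) 14.09 [0.4733 0.0519 0.1439] [-0.44  0.06  7.88] [-0.16  0.37  0.02] 29.9 0.0338
```

Foot home: the TCP is at 0.1439, as expected (0.144). Now I'll regrip on the button.

```bash
python3 - <<'E'
from h import *
x,y=.4733,.0519
def p(t):
  o=robot.observe();print(t,round(o['time'],2),np.round(o['position'],4),np.round(o['ft_force'],2),np.round(o['torque'],2),round(o['grasp_force'],1),round(o['opening'],4))
robot.move_gripper(.07);p('open')
robot.servo_line([x,y,.225],.1)
c=shot('wrist');h=cv2.cvtColor(c['img'],cv2.COLOR_RGB2HSV)
R=[np.pi,0,np.radians(141.4)]
robot.movep([x,y,.225],R)
print(robot.servo_line([x,y,.144],.08,contact_N=6));p('down')
robot.move_gripper(0,force=25);p('squeezed')
s=shot('side');w=shot('wrist')
im=np.zeros((600,800,3),np.uint8);im[:,:400]=cv2.resize(s['img'][140:230,254:314],(400,600),interpolation=cv2.INTER_CUBIC);im[:300,400:]=cv2.resize(w['img'],(400,300));im[300:,400:]=cv2.resize(c['img'],(400,300))
cv2.imwrite('pics/sq.png',im[:,:,::-1])
E
```

```text
open 14.86 [0.4719 0.0519 0.143 ] [-0.72 -0.21  0.17] [-0.11  0.1   0.05] 0.0 0.07
False
down 18.35 [0.4737 0.0519 0.1444] [-0.27  0.87  0.56] [-0.09  0.08  0.  ] 0.0 0.0702
squeezed 19.02 [0.4733 0.0519 0.144 ] [-0.57  0.34  1.44] [-0.03  0.01 -0.02] 25.0 0.0338
```

View pics/sq.png

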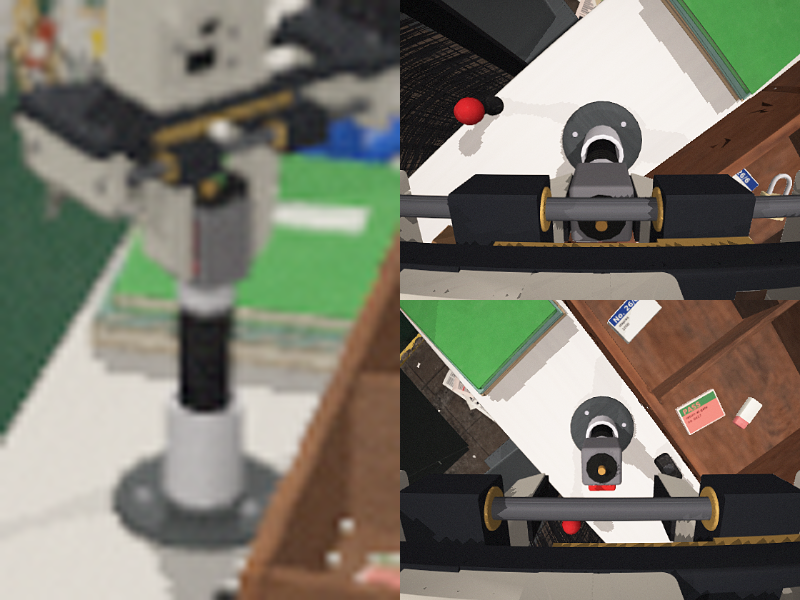

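The button is squeezed: the opening is 33.8 mm, and the red strip shows under the left finger in the side view. The monopod is seated in the holder. Now the pull.

```bash
python3 - <<'E'
from h import *
x,y=.4733,.0519
def p(t):
  o=robot.observe();print(t,round(o['time'],2),np.round(o['position'],4),np.round(o['ft_force'],2),np.round(o['torque'],2),round(o['grasp_force'],1),round(o['opening'],4))
  return o
z0=robot.observe()['position'][2]
for dz in(.02,.045,.065,.080,.086):
  r=robot.servo_line([x,y,z0+dz],.025,contact_N=6);o=p((dz,r))
  if r:break
E
```

```text
(0.02, False) 20.07 [0.4733 0.0519 0.164 ] [ 1.11 -0.32 -1.07] [ 0.06 -0.03 -0.04] 25.0 0.0341
(0.045, False) 21.22 [0.4733 0.0519 0.189 ] [-0.54 -0.07 -0.79] [ 0.   -0.01  0.02] 25.0 0.0336
(0.065, False) 22.17 [0.4733 0.0519 0.209 ] [ 0.24 -0.35 -0.99] [ 0.1  -0.03  0.01] 25.0 0.0337
(0.08, False) 22.92 [0.4733 0.0519 0.224 ] [-0.85  0.38  0.19] [ 0.06  0.03 -0.  ] 25.0 0.0342
(0.086, False) 23.31 [0.4733 0.0519 0.2302] [-0.23  0.54 -1.86] [ 0.05 -0.02 -0.01] 25.0 0.0341
```

```bash
python3 - <<'E'
from h import *
x,y=.4733,.0519;z=.2302
def fz():
  v=[]
  for _ in range(8): robot.dwell(.03);v.append(robot.observe()['ft_force'][2])
  return np.mean(v)
while z<.2375:
  z+=.0005;robot.servo_line([x,y,z],.01);f=fz();print(round(z,4),round(robot.observe()['position'][2],4),round(f,2))
  if f<-3.8:break
o=robot.observe();print(o['time'],o['opening'],o['grasp_force'])
s=shot('side');w=shot('wrist')
im=np.zeros((600,800,3),np.uint8);im[:,:400]=cv2.resize(s['img'][130:220,254:314],(400,600),interpolation=cv2.INTER_CUBIC);im[:300,400:]=cv2.resize(w['img'],(400,300))
cv2.imwrite('pics/up.png',im[:,:,::-1])
E
```

```text
0.2307 0.2307 -0.84
0.2312 0.2312 -0.96
0.2317 0.2317 -0.96
0.2322 0.2322 -0.79
0.2327 0.2327 -0.84
0.2332 0.2332 -1.01
0.2337 0.2337 -1.06
0.2342 0.2341 -3.94
27.4417 0.034268193816209755 24.98602733016014
```

View pics/up.png

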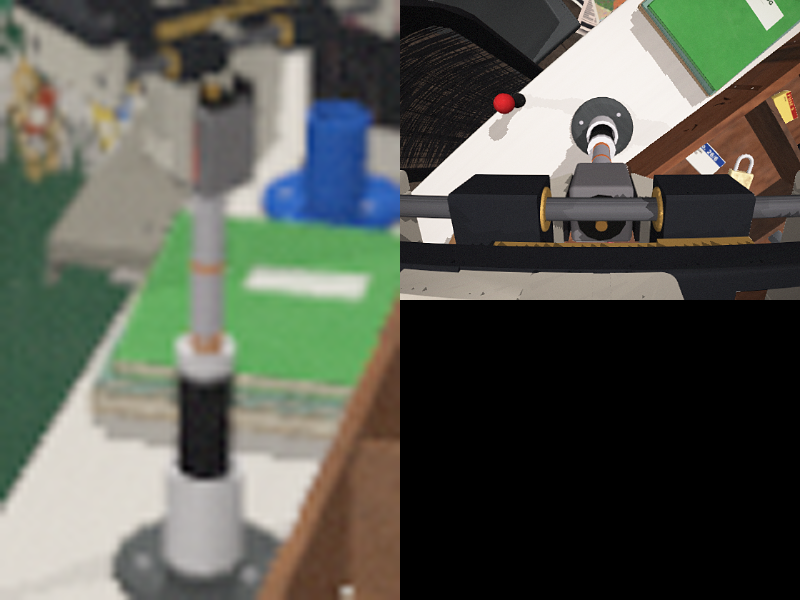

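The mast is fully out: it met the end stop at 0.0901 m of travel with a 3.9 N pull, below the roughly 7 N that lifts the monopod. The side view shows both ring marks exposed and the tube still seated in the holder.

```bash
python3 -c "
from h import *
print(robot.observe()['position'],robot.hand_in())"
```

```text
the job is handed in; nothing more can be done
[0.47315434 0.05185053 0.23409086] None
```

The job is handed in: the monopod stands fully home in the aluminium holder, and the arm is still holding the head at the second stop with the red button squeezed, at about 27.5 s on the robot clock.

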